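# Stow the pencil case behind the brass post

### The job

Push the long aluminium pencil case into the low wooden bay on the chart table so that it lies square and fully home along the bay's back rail. The brass post stands in the mouth and leaves too little room to go straight in, so pivot the case by pushing one end and then the other, passing the end on the post's side behind the post first. Only push with the fingertips: keep the case flat on the table, never lift it, and leave the loose things around it where they are.

Things in the scene. Friction and masses are not known exactly. Their poses are not given: they have to be found in the camera images.
- case: Grey aluminium pencil case, loose, flat on the table: a box 240 mm long (its y axis), 36 mm wide (x), 24 mm high, 0.2 to 0.42 kg, ends alike. Origin: centre of its underside. It starts on the robot's side of the bay, within 0.25 rad of parallel to the back rail, shifted 60 to 120 mm to the bay's +y, so that its -y end lies to the +y side of the post.
- bay: Fixed three-sided bay of wooden rails 22 mm high, 16 mm thick, open to the robot; its floor is the table. Origin: on the table at the middle of the back rail's inner face; x points from the mouth through the back rail, y along it. Side rails' inner faces: y = +150 and -150 mm; they reach to x = -88 mm (round ends). The case is home with its centre at x = -18 mm, its length along y.
- post: Fixed upright brass post, 18 mm in diameter, 58 mm high with a 20 mm ball top, in the bay's mouth 90 mm before the back rail's inner face, its axis 60 to 76 mm from the -y side rail's inner face (so only 215 to 231 mm lie between it and the +y side rail). Origin: its axis at the table.
- loupe: Chrome-plated standing loupe, 42 mm across, 42 mm high, loose, a bystander. Origin: centre of its underside.
- stopper: Green glass bottle stopper standing on its head, 38 mm across, 46 mm high, loose, a bystander. Origin: centre of its underside.
- phone_stand: Black silicone phone stand, 75 x 70 mm, about 90 mm high, loose, a bystander. Origin: centre of its underside.
Mind the look-alikes: they are no part of the job. Of the things shaped like the case, the grey one is meant.

How it is judged:
At the end, for the whole second after the job is handed in: The case lies flat and at rest on the table inside the bay, between the side rails: its centre within 6 mm of touching the back rail, parallel to the rail within 0.05 rad (x of case in the frame of bay between -0.024 and -0.012 m and y of case in the frame of bay between -0.034 and 0.034 m and angle between the y axis of case and the y axis of bay, either way round below 0.05 rad and height (world z) of case below 0.004 m and angle between case's own z axis and vertical below 0.05 rad and linear speed of case below 0.01 m/s).
It fails at once if the case is lifted off the table (more than 8 mm) or tipped up (more than 0.15 rad) (height (world z) of case above 0.008 m or angle between case's own z axis and vertical above 0.15 rad).
It fails at once if a bystander is moved by more than 15 mm (distance of any of loupe, stopper, phone_stand from where it was at the start of the episode above 0.015 m).
It also fails if it takes over 64 s, if anything falls off the work surface, if the arm or the gripper's body presses on something with over 40 N, if the wrist force passes 120 N, or if a joint passes its speed limit or range.

### The arm

A 6-joint arm with a two-finger parallel gripper is mounted at the origin on the work surface. World frame = base frame: x ahead of the robot, y to its left, z up, the work surface at z = 0. Lengths are in m, angles in rad, forces in N, time in s.
With the tool pointing down it reaches from about 0.25 to 0.85 m from the base axis. Payload 12.5 kg.
Tool frame: the origin (TCP) lies at the very end of the fingers, on their centre line; the grasp point (between the pads) lies 19 mm behind it; z points along the fingers, y is the direction in which the jaws open and shut (so a half turn about z gives the same grasp; the last joint's range is limited). The gripper opens to 93 mm and grips with 3 to 60 N. Pads are 15 mm wide; open, the fingers measure 128 mm over their backs; the gripper's body (75 mm by 188 mm) begins 65 mm behind the grasp point.
Start: joints at [-1.322, 0.351, 1.652, -0, 1.139, -0.085], TCP at [0.18, -0.52, 0.219] pointing down, gripper open.
Joint ranges: [-2.75, 2.75], [-0.79, 2.1], [0.01, 2.65], [-1.57, 4.71], [0.07, 3.14], [-2.87, 2.87]. Speed limits (rad/s): [2.22, 2.22, 2.79, 3.14, 3.14, 3.14].

### API

Orientations are given as [roll, pitch, yaw] about the fixed x, y, z axes, in that order (R = Rz(yaw) Ry(pitch) Rx(roll)).
In Python, from station import * gives the robot as it stands.
- The arm moves only by the shell command python3 -m jog 'ROWS' [FORCE]. ROWS is JSON, a list that holds one entry, the list of rows, each a list of 7 numbers: the turn, a rotation vector about the tool's x, y, z in rad, then the shift along the tool's x, y, z in m, then the closure, from 0 (fully open) to 1 (shut). In form: [[[rx, ry, rz, dx, dy, dz, jaw], ...]]. A call has 1 to 10 rows; each row shifts and turns the commanded pose from where the row before left it, along the tool's axes as they then stand; what a row does not reach is not made up. A row lasts 1/12 s, in which the tool goes at most 41.7 mm and 7.16 degrees, less where a joint would pass 70% of its speed; a pose out of reach is approached as far as the arm can. A call with a gripper value outside its range is refused whole. The fingers move at their own pace and stop on an object; FORCE is the grip in N (left out, the last holds). Time passes only in rows, so rows that do not move let the fingers close. It gives the time, the measured TCP pose, the force and the opening at its end, in the units of the state.
- sense(): the state, without advancing time (a new reading comes with each control period).
- camera(name): name is "scene" or "top"; returns the picture (384x512x3 uint8, red, green, blue); there is no depth.
- get_calibration(name): a dict with "camera_matrix" (3x3 intrinsics, pixels), "origin" and "orientation" of the camera in the world. Camera axes: x right, y up, looking along -z (the intrinsics and any distortion apply to the point x, -y, -z); pixel columns grow to the right and rows downward; lengths in m; the calibration is good to about 2 mm. A picture is of the moment at which its call begins. get_calibration takes no time and is no camera call.
- sign_off(): hands the job in, once; it reports no verdict.
Trained networks look in the newest picture that a camera, given by its name, has taken for a name from the list of things; names that differ only in an ending like _2 or _b are one class to them, and where a whole thing is asked for, a point or a joint stands for the part that bears it (a point fixed in the world has none). Each returns a list of dicts, best first, with "score" (0 to 1); they miss things now and then, are a little off and sometimes report something else, mostly with a low value. They report only what shows in the picture. A call takes as long as a camera call. They do not tell look-alikes from the thing itself.
- cut_out(name, camera): "mask" (384x512 bool, what is visible of it).
- place_of(name, camera): "point" ([x, y, z] in m, in the coordinates of the camera as it stood for that picture, good to about 4 mm: a listed point, or the origin of a listed thing).
The state is a dict: "clock": time; "joints": joint angles; "joint_velocities": joint speeds; "joint_efforts": joint torques, N m; "ee_pos": TCP position; "tcp_rot": TCP orientation; "ft_force": force on the tool from outside, world axes, zero at the start; "ft_torque": the same for the moment, N m; "width": finger opening in m.
Only numpy, scipy, OpenCV 4.12 (cv2) and the standard library are available. Lean on these libraries where they do the work, as an engineer would, in place of code of your own. Each camera call takes 0.05 s, during which the arm holds its last target. There are 200 camera calls.

## Working session

There is one attempt and no reset: what is moved stays moved. The work goes in short steps, Python scripts to look and compute and a shell command to move; the robot and the scene stay as the last step left them, time stands still between calls to the robot, and variables do not carry over. Pictures are saved under pics/ and viewed, about 8 in all and at most 12, crops included, and the job is handed in when it is done.

```bash
mkdir -p pics
cat > h.py <<'E'
from station import *
import numpy as np, cv2
from scipy.spatial.transform import Rotation as R
def cal(n):
    c=get_calibration(n); K=np.array(c["camera_matrix"]); o=np.array(c["origin"]); q=np.array(c["orientation"],float)
    M=q if q.shape==(3,3) else (R.from_euler('xyz',q).as_matrix() if q.size==3 else R.from_quat(q).as_matrix())
    return K,o,M,c
def pix2w(n,uv,z=0.):
    K,o,M,_=cal(n); uv=np.atleast_2d(uv).astype(float)
    p=(np.linalg.inv(K)@np.c_[uv,np.ones(len(uv))].T).T
    d=(M@(p*[1,-1,-1]).T).T
    return o+d*((z-o[2])/d[:,2])[:,None]
def w2pix(n,P):
    K,o,M,_=cal(n); p=(np.atleast_2d(P)-o)@M*[1,-1,-1]; p=p@K.T
    return p[:,:2]/p[:,2:]
def save(n,img,box=None,s=1):
    if box: img=img[box[1]:box[3],box[0]:box[2]]
    cv2.imwrite("pics/"+n,cv2.resize(img[...,::-1],None,fx=s,fy=s,interpolation=cv2.INTER_CUBIC))
E
python3 - <<'E'
from h import *
np.set_printoptions(precision=4,suppress=True)
ims={}
for n in("top","scene"):
    im=camera(n); ims[n]=im; print(cal(n)[3]); np.save(n+".npy",im)
    for t in("case","bay","post","loupe","stopper","phone_stand"):
        for d in place_of(t,n)[:3]:
            K,o,M,_=cal(n); w=o+M@np.array(d["point"]); print(n,t,round(d["score"],2),w,w2pix(n,w)[0])
save("a.png",np.vstack([ims["top"],ims["scene"]])[:,:],s=.78)
s=sense();print(s["clock"],s["ee_pos"],s["tcp_rot"],s["width"])
E
```

```text
{'camera_matrix': array([[370.274 ,   0.    , 253.1028],
       [  0.    , 370.274 , 189.6328],
       [  0.    ,   0.    ,   1.    ]]), 'origin': array([ 0.2866, -0.0512,  1.0682]), 'orientation': array([ 0.1492, -0.0017, -1.559 ])}
top case 0.76 [ 0.4924  0.0399 -0.0045] [222.3993 174.332 ]
top case 0.57 [ 0.3938 -0.3266  0.0022] [348.2232 208.9406]
top post 0.46 [ 0.584  -0.1556 -0.0016] [288.7461 144.6839]
top loupe 0.65 [ 0.3932 -0.3301 -0.0004] [349.1752 209.2409]
top stopper 0.66 [ 0.689   0.29   -0.0013] [141.0431 109.1169]
top phone_stand 0.69 [ 0.5518 -0.3904  0.0026] [368.4324 155.8299]
{'camera_matrix': array([[425.9022,   0.    , 259.7978],
       [  0.    , 425.9022, 186.0514],
       [  0.    ,   0.    ,   1.    ]]), 'origin': array([ 1.2323, -0.3147,  0.7144]), 'orientation': array([0.888 , 0.0112, 1.2583])}
scene case 0.95 [ 0.1831 -0.2961 -0.002 ] [157.3285 160.0801]
scene case 0.81 [ 0.4935  0.0347 -0.0049] [304.439  204.0418]
scene bay 0.93 [ 0.6834 -0.0767 -0.0044] [290.4222 270.4779]
scene post 0.55 [ 0.5835 -0.1472 -0.0003] [245.7504 244.3046]
scene loupe 0.85 [ 0.3997 -0.3252 -0.0008] [156.6906 209.7593]
scene stopper 0.63 [ 0.6937  0.2917 -0.0024] [439.9773 233.8989]
scene phone_stand 0.56 [ 0.551  -0.3841 -0.0003] [138.552  259.1436]
0.7 [ 0.1802 -0.5196  0.2186] [-3.1416 -0.      0.3338] 0.09298537848782662
```

View pics/a.png

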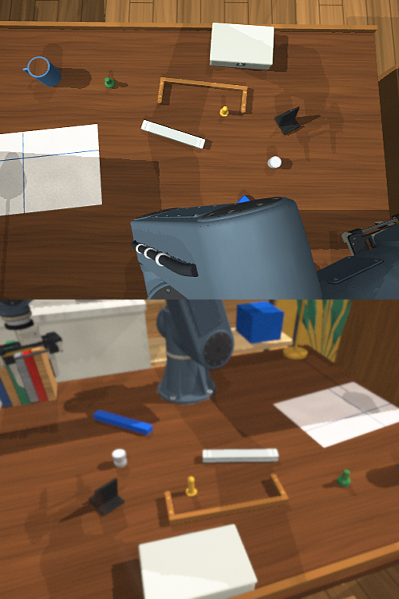

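The picture shows two case-shaped things: the grey one (top 222,173; scene 304,204) and a blue one (scene 157,160, at the robot's foot in top). I choose the grey one. The bay is at about top (262,110), the post at (288,143), the loupe at (350,207) and the phone stand at (370,155). Next is a close crop to check the choice and measure.

```bash
cat >> h.py <<'E'
def caseTop():
    """case pose from mask of the top picture: the top face at z=.024"""
    best=None
    for d in cut_out("case","top"):
        m=d["mask"].astype(np.uint8)
        if m.sum()<300: continue
        uv=np.argwhere(m)[:,::-1]
        w=pix2w("top",uv,.022)[:,:2]
        r=cv2.minAreaRect((w*1000).astype(np.float32)); b=cv2.boxPoints(r)
        e=max([b[1]-b[0],b[2]-b[1]],key=np.linalg.norm)
        a=np.arctan2(e[1],e[0]); a=a if a>0 else a+np.pi
        print("case",round(d["score"],2),np.round(r[0],1),np.round(r[1],1),"yaw of y axis-90:",round(a-np.pi/2,3), "med",np.round(w.mean(0)*1000,1))
        c=cv2.boxPoints(r)
    return
E
python3 - <<'E'
from h import *
im=camera("top"); caseTop()
b=cut_out("bay","top"); print([ (d["score"],d["mask"].sum()) for d in b])
if b:
    m=b[0]["mask"]; uv=np.argwhere(m)[:,::-1]; r=cv2.minAreaRect((pix2w("top",uv,.022)[:,:2]*1000).astype(np.float32)); print(r, cv2.boxPoints(r))
p=cut_out("post","top")
for d in p: uv=np.argwhere(d["mask"])[:,::-1]; print("post",d["score"],len(uv),uv.min(0),uv.max(0))
save("b.png",im,(160,80,400,240),3.3)
E
```

```text
case 0.68 [494.4  39.2] [239.1  39.2] yaw of y axis-90: -0.31 med [494.4  39.5]
[(0.7, np.int64(1269))]
((649.291748046875, -67.29376220703125), (333.8502502441406, 109.57642364501953), 84.58808135986328) [[ 579.00415  -228.30742 ]
 [ 688.09216  -238.64217 ]
 [ 719.57935    93.719894]
 [ 610.49133   104.05464 ]]
```

View pics/b.png

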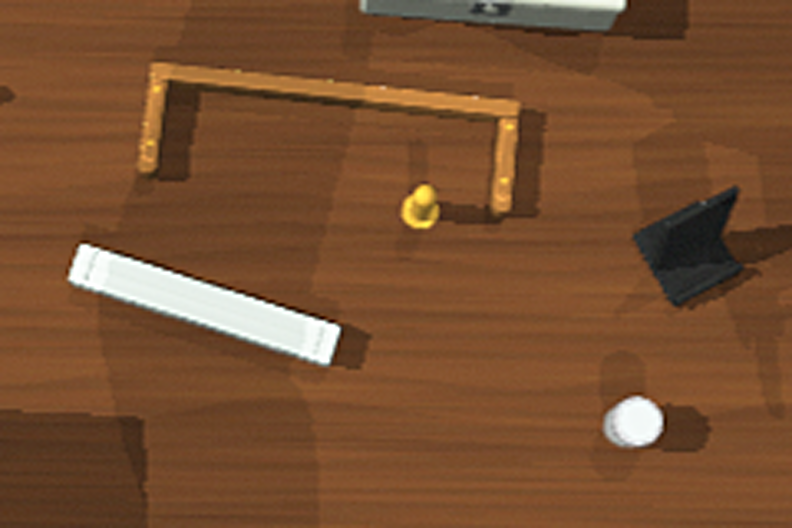

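The crop confirms the grey case, at crop (205,303), i.e. top pixel (222,172). The post sits at crop (419,208). I'll turn the tool to the bay's yaw (tool x = bay x, tool y = -bay y), close the fingers and go to the -y end.

```bash
cat >> h.py <<'E'
BO=np.array([.687,-.071]); BY=-.0945
A=np.array([np.cos(BY),np.sin(BY)]); B=np.array([-np.sin(BY),np.cos(BY)])
def bay(p):
    d=np.asarray(p)[...,:2]-BO; return np.round(1000*np.stack([d@A,d@B],-1),1)
def look(name=None,box=(160,80,400,240)):
    im=camera("top"); s=sense()
    print("t",round(s["clock"],2),"tcp bay",bay(s["ee_pos"]),"z",round(s["ee_pos"][2],4),"yaw rel",round(s["tcp_rot"][2]-BY,3),"F",np.round(s["ft_force"],1))
    for d in cut_out("case","top"):
        m=d["mask"].astype(np.uint8)
        if m.sum()<200: continue
        uv=np.argwhere(m)[:,::-1]; r=cv2.minAreaRect((pix2w("top",uv,.022)[:,:2]*1000).astype(np.float32))
        b=cv2.boxPoints(r); e=max([b[1]-b[0],b[2]-b[1]],key=np.linalg.norm); a=np.arctan2(e[1],e[0])%np.pi
        phi=a-np.pi/2-BY; c=bay(np.array(r[0])/1000); u=np.array([-np.sin(phi),np.cos(phi)])
        print("case",round(d["score"],2),"size",np.round(r[1],0),"c",c,"phi",round(phi,3),"-y end",np.round(c-120*u,0),"+y end",np.round(c+120*u,0))
    if name: save(name,im,box,3.3)
E
python3 -m jog '[[[0,0,0.107,0,0,0,1],[0,0,0.107,0,0,0,1],[0,0,0.107,0,0,0,1],[0,0,0.107,0,0,0,1],[0,0,0,0.0148,-0.0375,0,1],[0,0,0,0.0148,-0.0375,0,1],[0,0,0,0.0148,-0.0375,0,1],[0,0,0,0.0148,-0.0375,0,1],[0,0,0,0.0148,-0.0375,0,1],[0,0,0,0.0148,-0.0375,0,1]]]' 20
python3 -m jog '[[[0,0,0,0.0148,-0.0375,0,1],[0,0,0,0.0148,-0.0375,0,1],[0,0,0,0.0148,-0.0375,0,1],[0,0,0,0.0148,-0.0375,0,1],[0,0,0,0.0148,-0.0375,0,1],[0,0,0,0.0148,-0.0375,0,1],[0,0,0,0.0148,-0.0375,0,1],[0,0,0,0,0,0.03,1],[0,0,0,0,0,0.03,1],[0,0,0,0,0,0,1]]]'
python3 - <<'E'
from h import *
look("c.png")
print(bay([[.584,-.1556],[.5835,-.1472]]), bay(pix2w("top",[[287,143.2]],.0)), bay(pix2w("top",[[160+427/3.3,80+188/3.3]],.06)))
E
```

```text
clock: 1.73
ee_pos: [0.2902, -0.3023, 0.2188]
tcp_rot: [3.141, -0.0, -0.095]
ft_force: [0.5, 0.1, -0.3]
width: 0.031
clock: 2.57
ee_pos: [0.4153, -0.0511, 0.1549]
tcp_rot: [-3.141, 0.007, -0.092]
ft_force: [-0.3, 0.5, -1.7]
width: 0.0001
t 2.62 tcp bay [-271.3   -6.4] z 0.1573 yaw rel 0.001 F [-0.   0.2  0.8]
case 0.85 size [86. 39.] c [-186.2  168.2] phi -0.219 -y end [-212.   51.] +y end [-160.  285.]
case 0.57 size [243.  39.] c [-481.1 -270.9] phi -0.649 -y end [-554. -366.] +y end [-409. -175.]
[[-94.6 -93.9]
 [-95.8 -85.6]] [[-91.  -88.2]] [[-89.7 -89.3]]
```

```bash
python3 -m jog '[[[0,0,0,0,0.006,0.029,1],[0,0,0,0,0,0.029,1],[0,0,0,0,0,0.029,1],[0,0,0,0,0,0.029,1],[0,0,0,0,0,0.024,1],[0,0,0,0,0,0.005,1],[0,0,0,0,0,0,1],[0,0,0,0.01,0,0,1],[0,0,0,0.01,0,0,1],[0,0,0,0.01,0,0,1]]]'
python3 -m jog '[[[0,0,0,0.01,0,0,1],[0,0,0,0.01,0,0,1],[0,0,0,0.01,0,0,1],[0,0,0,0.01,0,0,1],[0,0,0,0.01,0,0,1],[0,0,0,0.01,0,0,1],[0,0,0,0.01,0,0,1],[0,0,0,0,0,0,1]]]'
python3 -m jog '[[[0,0,0,-0.02,0,0,1],[0,0,0,-0.04,0,-0.01,1],[0,0,0,-0.03,0.03,-0.02,1],[0,0,0,0,0.04,-0.01,1],[0,0,0,0,0.04,0,1],[0,0,0,0,0.04,0,1],[0,0,0,0,0,0,1]]]'
python3 - <<'E'
from h import *
look("c.png")
E
```

```text
clock: 3.5
ee_pos: [0.4492, -0.0617, 0.0153]
tcp_rot: [3.141, -0.003, -0.094]
ft_force: [-1.7, -0.4, 1.3]
width: 0.001
clock: 4.17
ee_pos: [0.5193, -0.068, 0.0144]
tcp_rot: [3.141, -0.003, -0.094]
ft_force: [-0.5, -0.6, 0.4]
width: 0.0007
clock: 4.75
ee_pos: [0.4171, -0.2114, 0.0525]
tcp_rot: [3.139, -0.004, -0.098]
ft_force: [-0.3, -0.2, 0.1]
width: 0.0007
t 4.8 tcp bay [-256.1 -162.5] z 0.0521 yaw rel -0.004 F [-0.6  0.3 -0.7]
case 0.85 size [ 43. 240.] c [-170.6   97.9] phi 0.326 -y end [-132.  -16.] +y end [-209.  212.]
case 0.7 size [87. 26.] c [-522.9 -337.1] phi -0.654 -y end [-596. -432.] +y end [-450. -242.]
```

View pics/c.png

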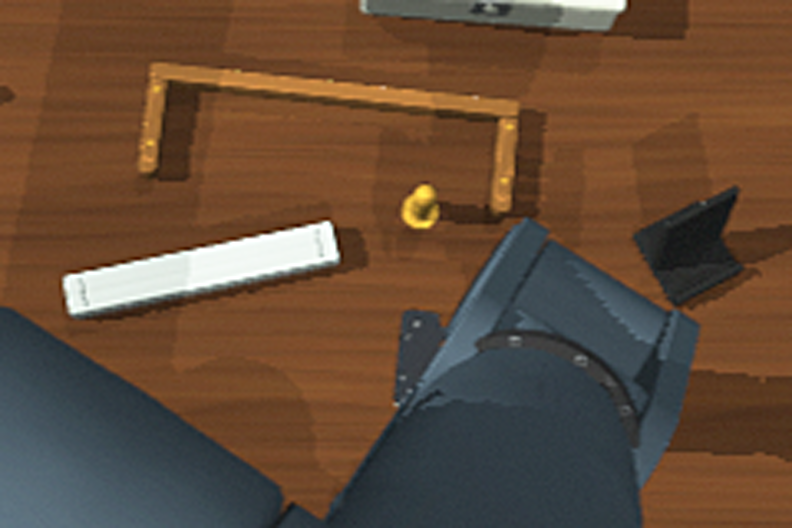

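φ is now +0.33, with the case centre at bay (-171,98) and everything clear: case at crop (200,268), post at (420,208). Next, a little more turn at the -y end, then a push at the middle along the case's normal.

```bash
python3 -m jog '[[[0,0,0,0,-0.0375,0.008,1],[0,0,0,0,-0.0375,0.01,1],[0,0,0,0,-0.0375,0.01,1],[0,0,0,0,-0.0375,0.01,1],[0,0,0,0.03,0,0,1],[0,0,0,0.03,0,0,1],[0,0,0,0.02,0,0,1],[0,0,0,0.01,0,0,1],[0,0,0,0.01,0,0,1],[0,0,0,0.01,0,0,1]]]'
python3 -m jog '[[[0,0,0,0.003,0,0,1],[0,0,0,0,0,0,1],[0,0,0,-0.03,0,0,1],[0,0,0,-0.04,-0.02,0,1],[0,0,-0.11,-0.02,-0.04,0,1],[0,0,-0.11,0,0,0,1],[0,0,-0.11,0,0,0,1],[0,0,-0.11,0,0,0,1],[0,0,0,0,0,0,1]]]'
python3 - <<'E'
from h import *
look("d.png")
E
```

```text
clock: 5.68
ee_pos: [0.5401, -0.0648, 0.0132]
tcp_rot: [-3.141, 0.002, -0.092]
ft_force: [-1.1, -0.1, 0.7]
width: 0.0001
clock: 6.43
ee_pos: [0.4622, -0.0025, 0.0136]
tcp_rot: [-3.141, 0.0, 0.352]
ft_force: [0.7, -0.7, -0.2]
width: 0.0007
t 6.48 tcp bay [-230.1   46.8] z 0.0135 yaw rel 0.439 F [-0.3 -0.1  0.6]
case 0.94 size [242.  40.] c [-481.6 -270.7] phi -0.666 -y end [-556. -365.] +y end [-407. -176.]
```

```bash
cat >> h.py <<'E'
from scipy.optimize import minimize
def fit(n,guess,name=None):
    """guess c(bay mm), phi; fits the projected box to the case mask"""
    im=camera(n); gw=BO+(guess[0]*A+guess[1]*B)/1000
    gp=w2pix(n,[[gw[0],gw[1],.012]])[0]
    ds=[d for d in cut_out("case",n) if d["mask"].sum()>150]
    if name: save(name,im,(160,80,400,240) if n=="top" else (100,100,480,360),3.3 if n=="top" else 2.1)
    if not ds: print(n,"no case");return
    d=min(ds,key=lambda d:np.linalg.norm(np.argwhere(d["mask"])[:,::-1].mean(0)-gp)); m=d["mask"]
    C=np.array([[x,y,z] for x in(-18,18) for y in(-120,120) for z in(0,24)],float)
    mm=cv2.resize(m.astype(np.uint8),None,fx=4,fy=4,interpolation=cv2.INTER_NEAREST)
    def f(p):
        ph=p[2]/100; X=p[0]+C[:,0]*np.cos(ph)-C[:,1]*np.sin(ph); Y=p[1]+C[:,0]*np.sin(ph)+C[:,1]*np.cos(ph)
        P=np.c_[BO+(X[:,None]*A+Y[:,None]*B)/1000,C[:,2]/1000]
        h=cv2.convexHull(((w2pix(n,P)+.5)*4).astype(np.float32)); k=np.zeros_like(mm); cv2.fillConvexPoly(k,np.round(h).astype(int),1)
        return 1-(k&mm).sum()/(k|mm).sum()
    g=[guess[0],guess[1],guess[2]*100]
    r=min((minimize(f,np.array(g)+o,method="Nelder-Mead",options=dict(initial_simplex=np.array(g)+o+np.array([[0,0,0],[15,0,0],[0,15,0],[0,0,12]]))) for o in ([0,0,0],[-8,8,-5.])),key=lambda r:r.fun)
    ph=r.x[2]/100;u=np.array([-np.sin(ph),np.cos(ph)]);c=r.x[:2]
    print(n,round(d["score"],2),"IoU",round(1-r.fun,3),"c",np.round(c,1),"phi",round(ph,3),"-y end",np.round(c-120*u),"+y end",np.round(c+120*u),"t",round(sense()["clock"],2))
def tcp():
    s=sense();print("tcp bay",bay(s["ee_pos"]),"z",round(s["ee_pos"][2],4),"yaw rel",round(s["tcp_rot"][2]-BY,3))
E
python3 - <<'E'
from h import *
fit("scene",(-164,98,.47));tcp()
E
```

```text
scene 0.96 IoU 0.894 c [-159.4   98.4] phi 0.482 -y end [-104.   -8.] +y end [-215.  205.] t 6.63
tcp bay [-229.7   46.5] z 0.0134 yaw rel 0.437
```

```bash
python3 -m jog '[[[0,0,-0.045,0,-0.012,0,1],[0,0,0,0.025,0,0,1],[0,0,0,0.02,0,0,1],[0,0,0,0.01,0,0,1],[0,0,0,0.01,0,0,1],[0,0,0,0.01,0,0,1],[0,0,0,0.01,0,0,1],[0,0,0,0.01,0,0,1],[0,0,0,0,0,0,1]]]'
python3 -m jog '[[[0,0,0,-0.03,0,0,1],[0,0,0,-0.03,-0.03,0,1],[0,0,0,0,-0.04,0,1],[0,0,0,0,-0.04,0,1],[0,0,0,0,-0.04,0,1],[0,0,0,0,-0.03,0,1],[0,0,0,0,0,0,1]]]'
python3 - <<'E'
from h import *
fit("scene",(-128,115,.48));fit("top",(-128,115,.48),"e.png");tcp()
E
```

```text
clock: 7.38
ee_pos: [0.5478, 0.0448, 0.0134]
tcp_rot: [3.141, -0.001, 0.391]
ft_force: [-0.2, 0.7, 1.0]
width: 0.0003
clock: 7.97
ee_pos: [0.421, 0.1908, 0.0134]
tcp_rot: [-3.141, 0.0, 0.394]
ft_force: [0.4, 0.6, 0.3]
width: 0.0007
scene 0.81 IoU 0.899 c [-122.3  114.5] phi 0.494 -y end [-65.   9.] +y end [-179.  220.] t 8.07
top 0.95 IoU 0.865 c [-123.4  115.9] phi 0.479 -y end [-68.   9.] +y end [-179.  222.] t 8.17
tcp bay [-286.6  231.8] z 0.0134 yaw rel 0.485
```

View pics/e.png

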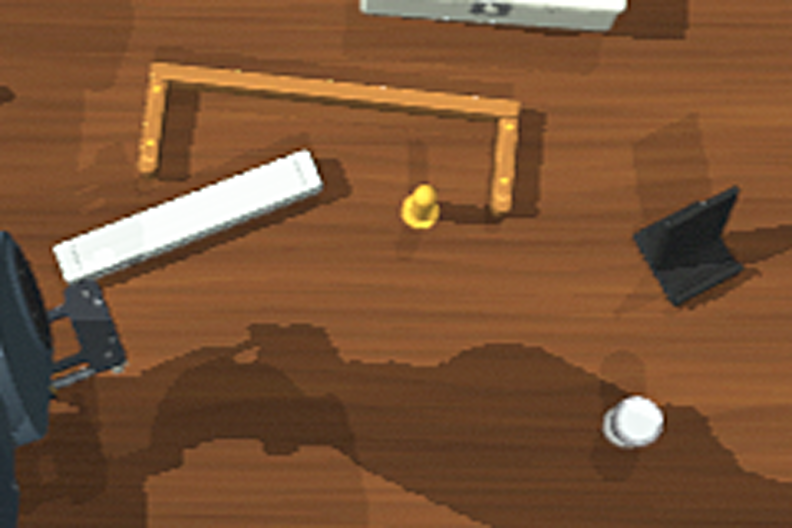

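Case and pushes go as planned: case at crop (187,215), post at (420,208). Both cameras agree at about 0.48 rad. Now the axial push on the +y end, in two parts.

```bash
python3 -m jog '[[[0,0,0,0.03,0,0,1],[0,0,0,0.03,0,0,1],[0,0,0,0.03,0,0,1],[0,0,0,0,0.02,0,1],[0,0,0,0,0.01,0,1],[0,0,0,0,0.01,0,1],[0,0,0,0,0.01,0,1],[0,0,0,0,0.01,0,1],[0,0,0,0,0.01,0,1],[0,0,0,0,0.01,0,1]]]'
python3 -m jog '[[[0,0,0,0,0.01,0,1],[0,0,0,0,0.01,0,1],[0,0,0,0,0.01,0,1],[0,0,0,0,0,0,1]]]'
python3 - <<'E'
from h import *
fit("scene",(-91,55,.48));tcp()
E
```

```text
clock: 9.0
ee_pos: [0.537, 0.1469, 0.0134]
tcp_rot: [-3.141, 0.0, 0.391]
ft_force: [-0.1, 2.0, -1.0]
width: 0.0006
clock: 9.33
ee_pos: [0.5493, 0.1185, 0.0135]
tcp_rot: [3.141, -0.001, 0.39]
ft_force: [0.7, 0.0, -0.1]
width: 0.0005
scene 0.75 IoU 0.943 c [-89.4  53.1] phi 0.484 -y end [-34. -53.] +y end [-145.  159.] t 9.43
tcp bay [-155.7  176.9] z 0.0135 yaw rel 0.485
```

```bash
python3 -m jog '[[[0,0,0,0,0.01,0,1],[0,0,0,0,0.01,0,1],[0,0,0,0,0.01,0,1],[0,0,0,0,0.006,0,1],[0,0,0,0,0.006,0,1],[0,0,0,0,0.006,0,1],[0,0,0,0,0.006,0,1],[0,0,0,0,0,0,1]]]'
python3 - <<'E'
from h import *
fit("scene",(-66,7,.46),"f.png");tcp();print(sense()["ft_force"])
E
```

```text
clock: 10.1
ee_pos: [0.5695, 0.0692, 0.0134]
tcp_rot: [3.141, -0.0, 0.39]
ft_force: [0.4, 0.5, 0.8]
width: 0.0006
scene 0.7 IoU 0.873 c [-70.2   6.7] phi 0.438 -y end [ -19. -102.] +y end [-121.  115.] t 10.2
tcp bay [-130.6  129.2] z 0.0134 yaw rel 0.485
[-0.22437195 -0.48896208 -0.68968997]
```

View pics/f.png

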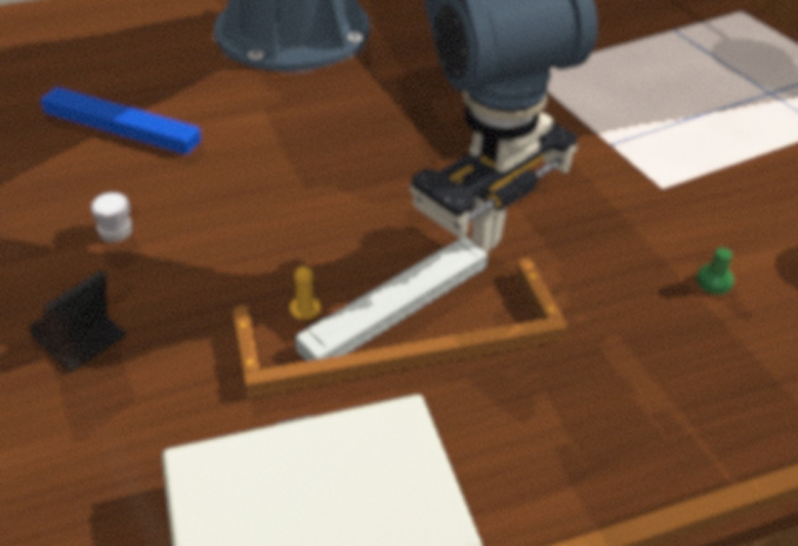

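The case's -y end is behind the post: end at picture (315,345), post at (305,300), loupe, stand and stopper unmoved. Now I back off, square the tool and push the +y end in.

```bash
python3 -m jog '[[[0,0,0,0,-0.03,0,1],[0,0,0,-0.035,0,0,1],[0,0,0,-0.035,0,0,1],[0,0,0.12,0,0,0,1],[0,0,0.12,0,0,0,1],[0,0,0.12,0,0,0,1],[0,0,0.12,0,0,0,1],[0,0,0,0.03,0.025,0,1],[0,0,0,0.03,0,0,1],[0,0,0,0,0,0,1]]]'
python3 -c "
from h import *;tcp()"
```

```text
clock: 11.03
ee_pos: [0.5551, 0.04, 0.0143]
tcp_rot: [-3.141, -0.005, -0.09]
ft_force: [1.1, 1.0, 0.7]
width: 0.0005
tcp bay [-141.8   98. ] z 0.0143 yaw rel 0.004
```

```bash
python3 -m jog '[[[0,0,0,0.01,0,0,1],[0,0,0,0.01,0,0,1],[0,0,0,0.01,0,0,1],[0,0,0,0.01,0,0,1],[0,0,0,0.008,0,0,1],[0,0,0,0.008,0,0,1],[0,0,0,0.008,0,0,1],[0,0,0,0,0,0,1]]]'
python3 - <<'E'
from h import *
tcp();fit("scene",(-55,10,.1))
E
```

```text
clock: 11.7
ee_pos: [0.6154, 0.0353, 0.0135]
tcp_rot: [3.142, -0.001, -0.089]
ft_force: [-0.4, 0.3, -0.6]
width: 0.0003
tcp bay [-81.3  99.1] z 0.0135 yaw rel 0.005
scene 0.6 IoU 0.905 c [-41.8  -8.7] phi 0.09 -y end [ -31. -128.] +y end [-53. 111.] t 11.8
```

```bash
python3 -m jog '[[[0,0,0,-0.025,0,0,1],[0,0,0,0,0.03,0,1],[0,0,0,0,0.03,0,1],[0,0,0,0,0.025,0,1],[0,0,0,0.025,0,0,1],[0,0,0,0.01,0,0,1],[0,0,0,0.01,0,0,1],[0,0,0,0.008,0,0,1],[0,0,0,0.004,0,0,1],[0,0,0,0.002,0,0,1]]]'
python3 - <<'E'
from h import *
tcp();fit("scene",(-25,-9,.05))
E
```

```text
clock: 12.63
ee_pos: [0.6401, -0.0523, 0.0133]
tcp_rot: [3.141, 0.001, -0.089]
ft_force: [-6.3, -1.4, 4.2]
width: 0.0003
tcp bay [-48.5  14.2] z 0.0133 yaw rel 0.006
scene 0.93 IoU 0.675 c [-24.8  -8.1] phi 0.005 -y end [ -24. -128.] +y end [-25. 112.] t 12.73
```

```bash
python3 -m jog '[[[0,0,0,0.002,0,0,1],[0,0,0,0.002,0,0,1],[0,0,0,0,0,0,1]]]'
python3 -m jog '[[[0,0,0,0.002,0,0,1],[0,0,0,0,0,0,1]]]'
python3 -c "
from h import *;tcp()"
```

```text
clock: 12.98
ee_pos: [0.6403, -0.0523, 0.0132]
tcp_rot: [-3.142, 0.01, -0.089]
ft_force: [-23.4, 0.1, 18.3]
width: 0.0005
clock: 13.15
ee_pos: [0.6403, -0.0523, 0.0132]
tcp_rot: [-3.141, 0.015, -0.089]
ft_force: [-33.7, 1.1, 27.7]
width: 0.0003
tcp bay [-48.3  14.3] z 0.0132 yaw rel 0.006
```

It stalls at a firm stop. I back off and check from above.

```bash
python3 -m jog '[[[0,0,0,-0.02,0,0,1],[0,0,0,-0.04,0,0,1],[0,0,0,-0.04,0,-0.03,1],[0,0,0,-0.04,0,-0.04,1],[0,0,0,-0.04,0,-0.04,1],[0,0,0,-0.04,0,0,1],[0,0,0,0,0,0,1]]]'
python3 - <<'E'
from h import *
fit("scene",(-25,-9,.05)); fit("top",(-25,-9,.05),"g.png"); tcp()
im=camera("scene"); save("g2.png",im,(200,220,400,320),4)
E
```

```text
clock: 13.73
ee_pos: [0.4484, -0.0346, 0.0974]
tcp_rot: [-3.141, 0.004, -0.089]
ft_force: [-0.5, -1.1, -0.1]
width: 0.0001
scene 0.71 IoU 0.662 c [-31.8  -8.3] phi -0.014 -y end [ -33. -128.] +y end [-30. 112.] t 13.83
top 0.8 IoU 0.916 c [-19.7  -6.8] phi -0.002 -y end [ -20. -127.] +y end [-19. 113.] t 13.93
tcp bay [-233.1   13.2] z 0.0975 yaw rel 0.005
```

View pics/g.png

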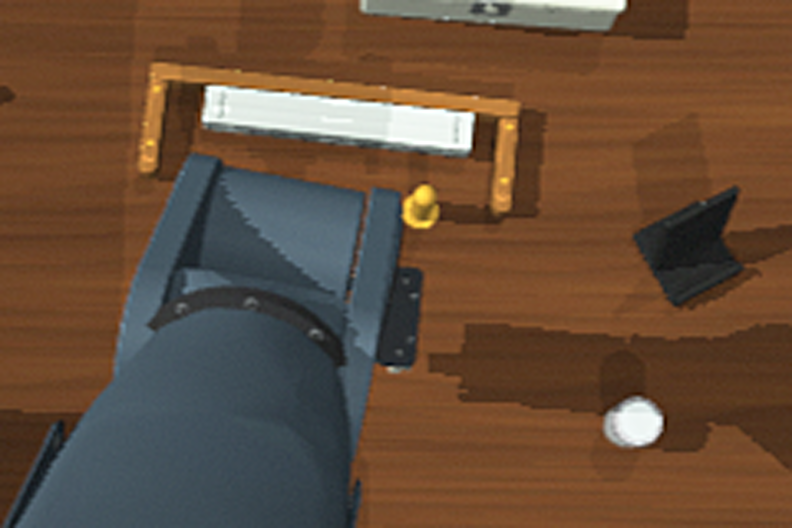

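View pics/g2.png

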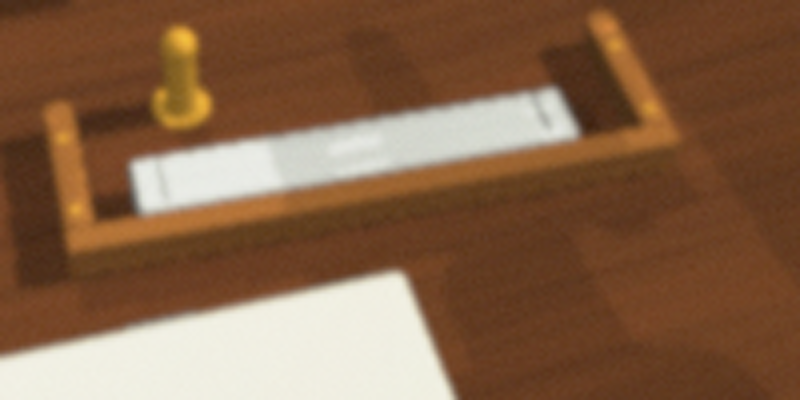

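In both views the case lies flush along the back rail (g.png: case at crop (338,118) directly under the rail; g2.png: no gap along the rail from (140,210) to (580,135)). The post and bystanders are where they were.

```bash
python3 -c "
from h import *
fit('top',(-20,-7,0))
for t in('loupe','stopper','phone_stand'):
    for d in place_of(t,'top')[:1]:
        K,o,M,_=cal('top'); print(t,np.round(o+M@np.array(d['point']),3))
print(sign_off())"
```

```text
top 0.98 IoU 0.884 c [-19.6  -7.4] phi -0.009 -y end [ -21. -127.] +y end [-19. 113.] t 14.08
loupe [ 0.394 -0.328  0.001]
stopper [ 0.69   0.293 -0.001]
phone_stand [ 0.55  -0.389  0.002]
the job is handed in; nothing more can be done
None
```

The grey case is in the bay against the back rail, and I handed the job in at about 14 s. I pushed it with closed fingertips only:
1. I pushed the -y end forward until the case stood about 0.48 rad to the rail.
2. I pushed the middle forward, then the +y end along the case's length, so the -y end went behind the post.
3. I swung the +y end in, then pushed the middle until it stopped firmly against the rail. The highest reading was about 34 N along the push and 28 N vertical at the wrist.

**Last checks:**
- **Case:** the top camera puts its centre at x = -19.6 mm and y = -7.4 mm in the bay frame, at -0.009 rad. That is inside the limits. Both camera views show it flush with the rail.
- **Bystanders:** the loupe, stopper and phone stand are within about 4 mm of where they were first found.

**Checks that disagreed:**
- **Scene camera:** its final fit gave x = -32 mm, which would be out of limits. I rejected it because the back rail hides part of the case in that view, and the fit was poor (overlap 0.66).
- **Fingertips:** they stopped about 5 mm short of where I expected. I put that down to the finger thickness I assumed, or to a small error in where I placed the bay, because the stop was solid.

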